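# Eject the washer from the coin board and stop it short of the cup

## Robot

A 7-joint arm with a two-finger parallel gripper is mounted at the origin on the work surface. World frame = base frame: x ahead of the robot, y to its left, z up, the work surface at z = 0. Lengths are in m, angles in rad, forces in N, time in s.
With the tool pointing down it reaches from about 0.425 to 0.875 m from the base axis. Payload 4.7 kg.
Tool frame: the origin (TCP) lies where the fingers leave the gripper's body, on its centre line; the fingertips stand 70 mm ahead of it and the grasp point (between the pads) lies 51 mm ahead of it; z points along the fingers, y is the line along which they close (so a half turn about z gives the same grasp; the last joint's range is limited). The gripper opens to 87 mm and grips with 3 to 60 N. Pads are 19 mm wide; open, the fingers measure 117 mm over their backs; the gripper's body (75 mm by 190 mm) begins 51 mm behind the grasp point.
Start: joints at [-1.137, 0.321, -0.07, 1.45, 0.023, 1.371, -0.057], TCP at [0.265, 0.594, 0.292] pointing down, gripper open.
Joint ranges: [-2.86, 2.86], [-0.3, 2.09], [-1.38, 1.24], [0.06, 2.45], [-1.56, 4.7], [0.09, 2.05], [-2.69, 2.69]. Speed limits (rad/s): [2.57, 2.57, 3.14, 3.14, 3.14, 3.14, 3.14].

## Interface

Orientations are given as a rotation vector (axis times angle).
In Python, from bench import ctrl gives the robot as it stands.
- The arm moves only by the tool play_rows, never from a script. Its argument "increments" is a list that holds one entry, the list of rows, each a list of 7 numbers: the shift along the tool's x, y, z as a fraction of full scale, then the turn, a rotation vector about the tool's x, y, z as a fraction of full scale, then the gripper command: -1 is shut, 1 is fully open, values between are in proportion. A call has 1 to 8 rows; each row is the pose to reach, as a shift and turn from the pose commanded when the call began, along the tool's axes at that moment; what a row does not reach only later rows make up. Full scale, the value 1, is 0.1 m for a shift and 90 degrees for a turn. A row lasts 1/10 s, in which the tool goes at most 50 mm and 8.59 degrees, less where a joint would pass 70% of its speed; a pose out of reach is approached as far as the arm can. A call with a number of a shift or a turn outside -1 to 1 is refused whole. A call with a gripper value outside its range is refused whole. The fingers move at their own pace and stop on an object; "squeeze" is the grip in N (left out, the last holds). Time passes only in rows, so rows that repeat a pose let the fingers close. It gives the time, the measured TCP pose, the force, the opening and the grip force at its end, in the units of the state.
- ctrl.get_state(): the state, without advancing time (a new reading comes with each control period).
- ctrl.get_image(name): name is "scene" or "side" or "wrist"; returns the picture (420x560x3 uint8, red, green, blue); there is no depth.
- ctrl.get_calibration(name): a dict with "vertical_fov" (degrees; the focal length in pixels is half the picture's height over the tangent of half this angle, whatever the lens; pixels are square), "cx", "cy" (the principal point, pixels), "dist_coeffs" ([k1, k2, p1, p2, k3] as OpenCV has them; the pictures are not rectified), "R" (3x3) and "t" (3): a world point X has camera coordinates R X + t; the wrist camera has in their place "T_tool_cam" (4x4, takes a point from camera to tool coordinates, whose origin is the TCP and whose axes are the flange's). Camera axes: x right, y down, z forward; pixel columns grow to the right and rows downward; lengths in m; the calibration is good to about 2 mm. A picture is of the moment at which its call begins: read the wrist's pose just before it. get_calibration takes no time and is no camera call.
- ctrl.close_job(): hands the job in; it is judged then, once.
The state is a dict: "time": time; "joint_positions": joint angles; "qd": joint speeds; "joint_torque": joint torques, N m; "position": TCP position; "tool_rot": TCP orientation; "ft_force": force on the tool from outside, world axes, zero at the start; "torque": the same for the moment, N m; "grip_width": opening from 0.0 (shut) to 1.0 (fully open); "grip_force": force on a finger pad.
Only numpy, scipy, OpenCV 4.12 (cv2) and the standard library are available. Lean on these libraries where they do the work, as an engineer would, in place of code of your own. Each camera call takes 0.05 s, during which the arm holds its last target. There are 200 camera calls.

## Task

A nickel washer has got into one of the two sloping lanes of the coin board; the other lane holds a real coin. With one fingertip press down the ejector key beside the washer's lane so that the washer pops out of its pocket, and stop it in the lane with the other finger before it slides into the coin cup, without picking it up. Finish while still holding it stopped there with the finger, and leave the coin and the other things where they are.

Things in the scene. Friction and masses are not known exactly. Their poses are not given: they have to be found in the camera images.
- board: fixed wooden coin board: base 165 x 250 mm, two parallel sloping lanes in the middle, a deck 34 mm high along each side with an ejector key, and a low steel coin cup (28 mm high) across the foot of both lanes. Origin on the table under its middle; +x runs down the lanes towards the cup, level, +y to the board's left, +z up. Yaw up to 0.5. Lane centre lines at y = +40 (left) and -40 mm (right)
- ramp: the two lanes, tilted 22 degrees. Origin midway between the pocket centres, level with the ledges, 81 mm above the table; +x down the slope, +y left, +z square to the lanes. Pockets at x = 0, each closed by a lip 3 mm high at x = 21 to 24 mm; lanes end over the cup at x = 125 mm. The washer's centre is clear of the pocket past x = 42 mm; stop it before x = 98 mm
- lane_left_mid (a point): point on the left lane's centre line, level with its ledges, beside the left key: 96 mm down the slope from the pocket centre, 45 mm above the table. Lanes are 54 mm wide between walls 9 mm high (5 mm thick), with two slippery ledges 12 mm wide and between them an open finger groove 30 mm wide, 20 mm deep, all the way down below the pocket
- lane_right_mid (a point): the same point of the right lane, beside the right key
- key_left_top (a point): middle of the top of the left ejector key: level steel key, 28 mm (along board x) by 24 mm (along y), on the left deck at board x = 34, y = +102 mm, 62 mm square to the left of the left lane's centre line. Up, its top is 47 mm above the table, 2 mm above the ledges beside it
- key_right_top (a point): the same for the right ejector key: board x = 34, y = -102 mm, 62 mm to the right of the right lane's centre line
- key_left (a joint): travel of the left key, m: 0 up, 0.010 fully down (1 N at first, 5 N fully down; springs back). It lifts the disc in the left lane; at about 5 mm the disc clears the lip and slides off, reaching the cup in under half a second unless blocked. A finger as long as the pressing one, over the lane centre beside the key, dips into the groove as the key goes down and stands in the way
- key_right (a joint): the same for the right key and the right lane
- washer: the large nickel washer, outer diameter 50 mm, hole 22 mm, 6 mm thick, 75 g (varies), flat in the pocket of either lane. Origin at the centre of its underside, z along its axis
- coin: the real coin in the other lane's pocket: solid nickel disc without a hole, 49 mm across, 4 mm thick. Origin at the centre of its underside. Must stay in its pocket
- saucer: bystander: pale green jadeite saucer, 130 mm across, 20 mm high, on the left of the board. Origin under its centre
- washer_2: bystander: a like washer lying flat on the table left of the board. Origin under its centre
- washer_3: bystander: a like washer lying flat on the table right of the board. Origin under its centre
- thumb_guard: bystander: white rubber thumb guard, 24 mm across, 32 mm high, standing right of the board near the key. Origin under its centre
- crimper: bystander: waisted copper coin wrapper crimper, 38 mm across, 68 mm high, standing right of the board. Origin under its centre
- coin_roll: bystander: paper coin roll, 25 mm across, 60 mm long, lying on the table left of the board. Origin under its middle
Not all that is in view belongs to the job. Leave any blue or turquoise look-alike of the washer alone.

How it is judged:
By the outcome, as a careful person would: the job done as asked, in the order asked, and still so for the second after the job is handed in, while the arm keeps its last pose, push and grip.
It also fails if it takes over 32 s, if anything falls off the work surface, if the arm or the gripper's body presses on something with over 40 N, if the wrist force passes 120 N, or if a joint passes its speed limit or range.

## Working session

There is one attempt and no reset: what is moved stays moved. The work goes in short steps, Python scripts to look and compute and a tool call to move; the robot and the scene stay as the last step left them, time stands still between calls to the robot, and variables do not carry over. Pictures are saved under pics/ and viewed, at most 10 in all, crops included, and the job is handed in when it is done.

Besides the shell and the picture viewer there is one more tool, called after "Request:" as name(argument=value, ...), one argument or row to a line, values as JSON. play_rows: Moves the arm, as the interface text tells. Shift numbers are shares of 0.1 m and turn numbers shares of 90 degrees, none past 1 either way. Its arguments: {"type":"object","properties":{"increments":{"type":"array"},"squeeze":{"type":"number"}},"required":["increments"]}

```bash
mkdir -p pics
python3 - <<'E'
from bench import ctrl
import cv2,numpy as np
for n in ("scene","side"):
    im=ctrl.get_image(n); cv2.imwrite(f"pics/{n}0.png",im[:,:,::-1]); c=ctrl.get_calibration(n); print(n,c)
s=ctrl.get_state(); print(s["time"],s["position"],s["tool_rot"],s["ft_force"])
print(ctrl.get_calibration("wrist"))
E
```

```text
scene {'vertical_fov': 50.632219396989626, 'cx': 281.9466259913574, 'cy': 210.03855949638984, 'dist_coeffs': array([-0.05798029,  0.        ,  0.        ,  0.        ,  0.        ]), 'R': array([[ 0.28111141,  0.95963265,  0.00903018],
       [ 0.66086196, -0.18675041, -0.72690147],
       [-0.695872  ,  0.210308  , -0.68668239]]), 't': array([-0.19801855, -0.27209886,  1.4022112 ])}
side {'vertical_fov': 55.49147829412198, 'cx': 271.84775073960833, 'cy': 208.71906504246934, 'dist_coeffs': array([-0.03305236,  0.        ,  0.        ,  0.        ,  0.        ]), 'R': array([[ 0.97904211, -0.2032507 ,  0.01287223],
       [-0.13636303, -0.70117122, -0.69983144],
       [ 0.15126687,  0.68340916, -0.71419203]]), 't': array([-0.51042522,  0.1770444 ,  0.83075218])}
0.1 [0.26485247 0.59320057 0.29126182] [-6.54576122e-01 -3.07240067e+00  2.63373715e-03] [0.27588817 0.37368369 0.57920236]
{'vertical_fov': 59.65170071019382, 'cx': 281.732415325348, 'cy': 204.8380375743686, 'dist_coeffs': array([-0.00424494,  0.        ,  0.        ,  0.        ,  0.        ]), 'T_tool_cam': array([[-4.53045514e-04, -9.70403592e-01, -2.41488435e-01,
         6.54298948e-02],
       [ 9.99999873e-01, -3.86776575e-04, -3.21821124e-04,
         6.19034795e-04],
       [ 2.18894305e-04, -2.41488550e-01,  9.70403644e-01,
        -9.31169166e-02],
       [ 0.00000000e+00,  0.00000000e+00,  0.00000000e+00,
         1.00000000e+00]])}
```

View pics/scene0.png

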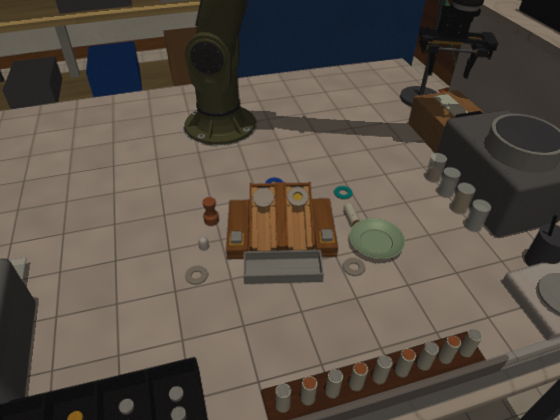

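View pics/side0.png

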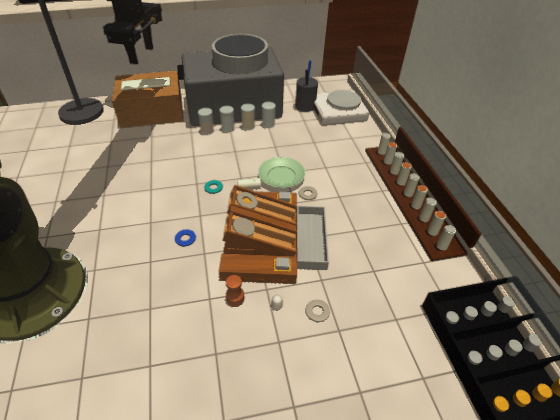

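Scene view: possible targets are the disc at (297,198), ring-like with a hole, in the left lane; the solid disc at (263,198) in the right lane; loose washers at (354,267) and (196,274); a turquoise ring at (343,192); and a blue ring at (275,184). By the description the target is the left-lane disc at (297,198). I'll check this in a close crop.

Run:
```python
import cv2,numpy as np
a=cv2.imread("pics/scene0.png")[175:290,220:345]; b=cv2.imread("pics/side0.png")[175:290,210:335]
cv2.imwrite("pics/crop0.png",np.hstack([cv2.resize(a,(400,368),interpolation=2),cv2.resize(b,(400,368),interpolation=2)]))
```

```text
(no output)
```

View pics/crop0.png

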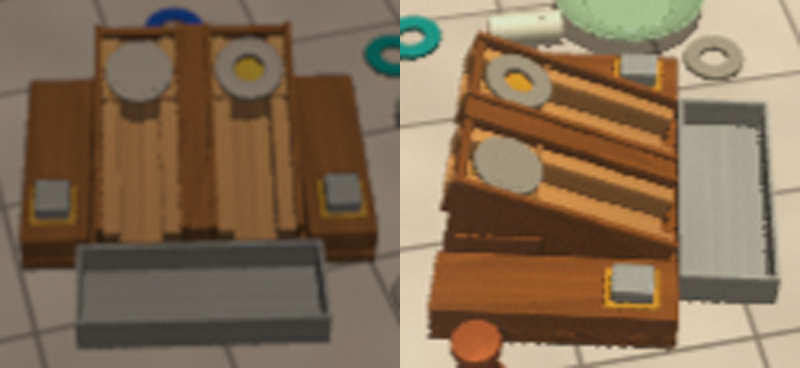

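```bash
cat > h.py <<'E'
import numpy as np,cv2
from bench import ctrl
from scipy.optimize import least_squares
from scipy.spatial.transform import Rotation as Ro
def K(c):
    f=210/np.tan(np.radians(c["vertical_fov"]/2)); return np.array([[f,0,c["cx"]],[0,f,c["cy"]],[0,0,1.]])
def proj(c,P,R=None,t=None):
    R=c["R"] if R is None else R; t=c["t"] if t is None else t
    return cv2.projectPoints(np.atleast_2d(P).astype(float),cv2.Rodrigues(R)[0],np.array(t),K(c),c["dist_coeffs"])[0][:,0]
def wristRt(c,s):
    T=np.eye(4);T[:3,:3]=Ro.from_rotvec(s["tool_rot"]).as_matrix();T[:3,3]=s["position"]
    M=np.linalg.inv(T@c["T_tool_cam"]); return M[:3,:3],M[:3,3]
sx=-96*np.cos(np.radians(22))+34
n=np.array([np.sin(np.radians(22)),0,np.cos(np.radians(22))])
B={k:np.array(v)/1000 for k,v in dict(kl=[34,102,47],kr=[34,-102,47],w=np.array([sx,40,81])+6*n,c=np.array([sx,-40,81])+4*n,lm=[34,40,45]).items()}
def w(p,P): return Ro.from_euler('z',p[2]).apply(P)+[p[0],p[1],0]
E
python3 - <<'E'
from h import *
obs={"scene":dict(kr=(236.25,235.3),kl=(326.6,232.8),c=(263.4,196.9),w=(297.5,196.3)),
"side":dict(kl=(285,195.6),kr=(282.8,261.9),w=(246.9,200.6),c=(243.75,226.6))}
C={n:ctrl.get_calibration(n) for n in obs}
def res(p,ns=obs): return np.concatenate([proj(C[n],w(p,np.array([B[k] for k in obs[n]])) )-np.array(list(obs[n].values())) for n in ns]).ravel()
for ns in (["scene"],["side"],list(obs)):
    r=least_squares(res,[.6,0,0],args=(ns,)); p=r.x; print(ns,p,r.fun.round(1))
for k in B: print(k,w(p,B[k]))
s=ctrl.get_state(); print(Ro.from_rotvec(s["tool_rot"]).as_matrix().round(3))
E
```

```text
['scene'] [ 0.52546164  0.04999535 -0.2439543 ] [-0.4  0.5  0.6  0.8 -0.4 -0.5  0.1 -1. ]
['side'] [ 0.52452021  0.04856908 -0.24702998] [-0.1 -0.3  0.2  0.5  0.1 -0.5 -0.3  0.1]
['scene', 'side'] [ 0.52493013  0.04951144 -0.24609773] [-0.7  0.3  0.3  0.8 -0.6 -0.7 -0.1 -1.1 -0.  -0.5  0.4  0.1  0.2 -0.8
 -0.1 -0.2]
kl [0.58275509 0.14015511 0.047     ]
kr [ 0.53305638 -0.05769847  0.047     ]
w [0.48350266 0.1011602  0.0865631 ]
c [0.46328633 0.02375308 0.08470874]
lm [0.56765058 0.08002314 0.045     ]
[[-0.913  0.408 -0.001]
 [ 0.408  0.913 -0.002]
 [-0.    -0.002 -1.   ]]
```

Crop: the left-lane disc at (248,68) is a ring with a yellow pocket showing through its hole, so it is the washer. The right-lane disc at (139,70) is solid, so it is the coin. The two cameras agree on the board pose to about 1.5 mm. The target is the left key and left lane, with the TCP over (0.575, 0.110). Moving now, with finger centres 62 mm apart, which is an opening of about 47 mm.

Request:
play_rows(
  increments=[
    [[-0.32,-0.21,0,0,0,0,0.08],[-0.64,-0.42,0,0,0,0,0.08],[-0.96,-0.63,0,0,0,0,0.08]],
  ],
)

```text
time: 0.4
position: [0.3273, 0.4956, 0.2915]
tool_rot: [-0.653, -3.073, 0.002]
ft_force: [0.4, -0.1, -0.1]
grip_width: 0.815
grip_force: 0.0
```

Request:
play_rows(
  increments=[
    [[-0.32,-0.21,0,0,0,0,0.08],[-0.64,-0.42,0,0,0,0,0.08],[-0.96,-0.63,0,0,0,0,0.08]],
  ],
)

```text
time: 0.7
position: [0.3894, 0.3986, 0.2919]
tool_rot: [-0.655, -3.072, 0.001]
ft_force: [-0.3, 0.1, 0.5]
grip_width: 0.576
grip_force: 0.0
```

Request:
play_rows(
  increments=[
    [[-0.32,-0.21,0,0,0,0,0.08],[-0.64,-0.42,0,0,0,0,0.08],[-0.96,-0.63,0,0,0,0,0.08]],
  ],
)

```text
time: 1.0
position: [0.4514, 0.302, 0.2919]
tool_rot: [-0.655, -3.072, 0.0]
ft_force: [0.5, 1.6, -0.2]
grip_width: 0.539
grip_force: 0.0
```

Request:
play_rows(
  increments=[
    [[-0.32,-0.21,0,0,0,0,0.08],[-0.64,-0.42,0,0,0,0,0.08],[-0.96,-0.63,0,0,0,0,0.08]],
  ],
)

```text
time: 1.3
position: [0.5133, 0.2054, 0.2919]
tool_rot: [-0.654, -3.072, 0.0]
ft_force: [0.2, -0.1, -0.5]
grip_width: 0.538
grip_force: 0.0
```

Request:
play_rows(
  increments=[
    [[-0.32,-0.21,0.2,0,0,-0.04,0.08],[-0.64,-0.42,0.4,0,0,-0.08,0.08],[-0.96,-0.63,0.7,0,0,-0.11,0.08],[-0.96,-0.63,0.7,0,0,-0.11,0.08],[-0.96,-0.63,0.7,0,0,-0.11,0.08]],
  ],
)

```text
time: 1.8
position: [0.5745, 0.1092, 0.2209]
tool_rot: [-0.391, -3.114, 0.002]
ft_force: [0.3, 0.1, 0.2]
grip_width: 0.54
grip_force: 0.0
```

```bash
cat > look.py <<'E'
from h import *
import sys
p=np.array([float(v) for v in sys.argv[2:5]])
s=ctrl.get_state(); R,t=None,None
c=ctrl.get_calibration("wrist"); im=ctrl.get_image("wrist")[:,:,::-1].copy(); Rt=wristRt(c,s)
T=Ro.from_rotvec(s["tool_rot"]).apply(np.array([[0,.031,.07],[0,-.031,.07]]))+s["position"]
im2=ctrl.get_image("side")[:,:,::-1].copy(); c2=ctrl.get_calibration("side")
ptsB=list(w(p,np.array([B[k] for k in ("kl","lm","w","c")])))
ptsB+=list(w(p,np.array([[20,90,47],[20,114,47],[48,90,47],[48,114,47]])/1000))
for I,cc,a in ((im,c,Rt),(im2,c2,(None,None))):
    for q in proj(cc,ptsB,*a): cv2.circle(I,tuple(int(v) for v in q.round()),2,(0,255,0),-1)
    for q in proj(cc,T,*a): cv2.circle(I,tuple(int(v) for v in q.round()),2,(255,0,255),-1)
b=cv2.resize(im2[160:290,200:345],None,fx=2,fy=2,interpolation=2)
o=np.zeros((420,560+290,3),np.uint8);o[:,:560]=im;o[:260,560:]=b
cv2.imwrite(f"pics/{sys.argv[1]}.png",cv2.resize(o,(800,395),interpolation=cv2.INTER_AREA))
print(s["position"],T)
E
python3 look.py l1 .52493 .04951 -.2461
```

```text
[0.57445204 0.10916864 0.22091119] [[0.58192656 0.13915407 0.1508683 ]
 [0.5665943  0.07907983 0.15095464]]
```

View pics/l1.png

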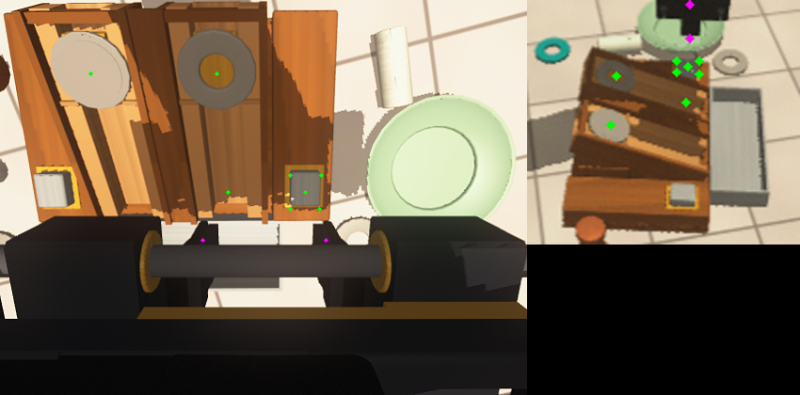

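Wrist view: the projected key corners at (290,175)–(320,209) sit on the left key within about 3 px (2 mm). The washer hole centre is on its marker at (216,73), and the fingertips at (203,240) and (325,240) line up with the lane groove and the key. Descending to just above.

Request:
play_rows(
  increments=[
    [[0,0,0.3,0,0,0,0.08],[0,0,0.6,0,0,0,0.08],[0,0,0.9,0,0,0,0.08],[0,0,0.9,0,0,0,0.08],[0,0,0.9,0,0,0,0.08]],
  ],
)

```text
time: 2.4
position: [0.575, 0.1117, 0.1333]
tool_rot: [0.384, 3.118, 0.001]
ft_force: [0.7, -0.2, 0.5]
grip_width: 0.545
grip_force: 0.0
```

```bash
python3 look.py l2 .52493 .04951 -.2461
```

```text
[0.57495744 0.11171895 0.13330129] [[0.58252199 0.14184133 0.06332686]
 [0.56747792 0.08169423 0.06327577]]
```

View pics/l2.png

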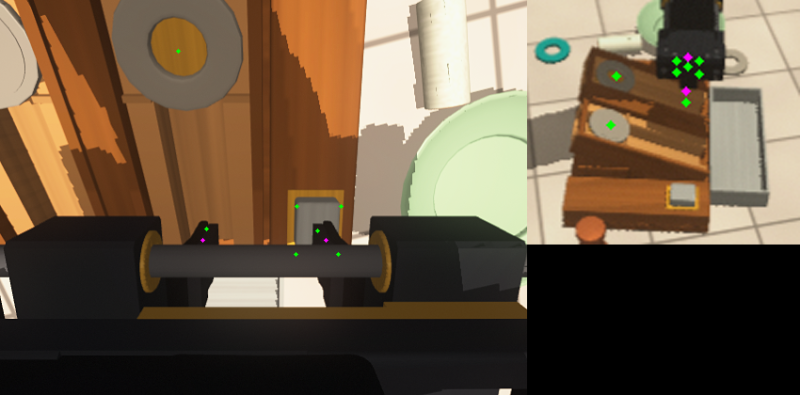

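Wrist view: the key's uphill edge is at row 198 against a predicted 206, so the key is 2–4 mm further uphill than modelled. Laterally it matches (columns 296–342). I'll shift 2 mm uphill and lower to first contact.

Request:
play_rows(
  increments=[
    [[0.025,0,0.05,0,0,0,0.08],[0.025,0,0.1,0,0,0,0.08],[0.025,0,0.14,0,0,0,0.08],[0.025,0,0.17,0,0,0,0.08],[0.025,0,0.19,0,0,0,0.08],[0.025,0,0.19,0,0,0,0.08]],
  ],
)

```text
time: 3.1
position: [0.5724, 0.111, 0.1132]
tool_rot: [-0.387, -3.117, -0.0]
ft_force: [-0.8, -0.2, 2.5]
grip_width: 0.541
grip_force: 1.3
```

Force 2.5 N with the tip at 43 mm means the key is 3.8 mm down, matching the model. Pressing on to about 8 mm.

Request:
play_rows(
  increments=[
    [[0,0,0.02,0,0,0,0.08],[0,0,0.035,0,0,0,0.08],[0,0,0.045,0,0,0,0.08],[0,0,0.045,0,0,0,0.08],[0,0,0.045,0,0,0,0.08],[0,0,0.045,0,0,0,0.08],[0,0,0.045,0,0,0,0.08],[0,0,0.045,0,0,0,0.08]],
  ],
)

```text
time: 3.9
position: [0.5726, 0.1109, 0.1089]
tool_rot: [0.387, 3.117, 0.0]
ft_force: [-1.9, -0.3, 4.7]
grip_width: 0.541
grip_force: 2.3
```

```bash
python3 look.py l3 .52493 .04951 -.2461
```

```text
[0.57259047 0.11093171 0.10891045] [[0.58019612 0.14100203 0.03891809]
 [0.56503632 0.08088397 0.03890282]]
```

View pics/l3.png

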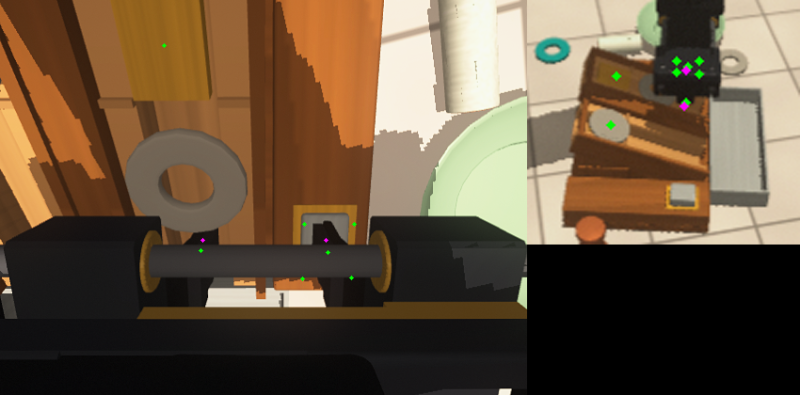

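The wrist view shows the washer out of its pocket, hole centre (186,183), resting against the lane finger well clear of the lip (row about 100). The coin is still in place at (610,125) in the side inset. I'll check that it is still and how far down the lane it sits, then hand in.

Run:
```python
from h import *
p=[.52493,.04951,-.2461]; c=ctrl.get_calibration("wrist"); s=ctrl.get_state()
im=[ctrl.get_image("wrist").astype(int) for _ in range(6)]
d=abs(im[5]-im[0]).max(2)[120:225,120:275]; print("moving px",(d>25).sum())
f=lambda x:w(p,np.array([x*np.cos(np.radians(22))-.055,.04,.081-x*np.sin(np.radians(22))])+.006*n)
for x in (.05,.06,.07,.08): print(x,proj(c,f(x),*wristRt(c,s))[0]*.941)
ok=(d>25).sum()<50; s=ctrl.get_state(); print(s["time"],s["ft_force"])
if ok: print(ctrl.close_job())
```

```text
moving px 0
0.05 [185.14039025 178.97054227]
0.06 [188.45776275 199.07219011]
0.07 [191.51487741 217.58444284]
0.08 [194.34099762 234.68739011]
4.3 [-0.9335549   0.01918475  4.5594664 ]
the job is handed in; nothing more can be done
None
```

The job is handed in: the left ejector key was pressed about 8 mm and the washer popped out. The other finger holds it still in the left lane about 52–56 mm down the slope (allowed 42–98 mm); the coin is still in its pocket and nothing else was touched.

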